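# Seat the step block and spin down the wing nut

### The job

Push the stepped steel block along its channel in the clamping fixture until its low end is fully home against the end stop. Then, nudging its wings round with a fingertip stroke after stroke, spin the wing nut clockwise (seen from above) until it stops turning and the clamp foot is down on the block. Do not pick up the block or pinch the nut between the fingers, leave the small parts standing about where they are, and finish clear of everything.

Things in the scene. Friction and masses are not known exactly. Their poses are not given: they have to be found in the camera images.
- fixture: Fixed aluminium clamping fixture; place and yaw vary. Origin on the bench top, straight below the vertical stud (8 mm dia) that carries a brass wing nut. Fixture +x points from the stud away from the robot to a column (x 52 to 72, y -15 to 15 mm, 90 mm tall); +y to the left, along the channel. Sole plate 8 mm thick: channel part x -75 to -15, y -175 to 65 mm.
- channel_end (a point): Foot of the end stop's face, on the channel floor: fixture x -45, y 40.5, z 8 mm; axes as the fixture's. The channel runs along y at x = -45 between two rails 23 mm apart, 5 mm high (to fixture z 13), y -135 to 45. The stop is a dark steel bar, 40 mm long in x, top at z 26.
- overarm_end (a point): Underside of the free end of a fixed steel overarm above the nut: fixture x -7, y 0, z 80 mm. The arm (14 mm wide, z 80 to 90) runs from here back along x over the stud to the column, so a finger from above cannot circle the nut; the nut's front (-x) and both sides (beyond y = +-7) are open from above.
- clamp_foot (a point): Lowest point of the clamp foot (12 mm dia), fixture x -45, y 0: z 23 mm when tight. It hangs over the channel from a flat steel strap 16 mm wide (y -8 to 8, x -64 to 50), which lies under the nut: strap z 38 to 45 mm when tight. Strap, foot and nut stand 0.8 mm higher for each radian still to turn.
- nut_foot (a point): Foot of the wing nut on the stud axis: fixture x 0, y 0, z 45 mm when tight, 0.8 mm higher for each radian still to turn. Hub 18 mm dia. Two wings half a turn apart, 76 mm over the tips, 8 mm thick: round lobes 22 mm dia, centres 27 mm from the axis, reaching 4 to 26 mm above this point, joined to the hub by arms. Turns with the nut.
- step_block: Loose steel step block, 20 x 80 x 25 mm, 0.14 kg, lying in the channel along fixture y. Origin: centre of its underside. Five steps of 16 mm along its y: 25 mm high at its -y end (the end to push), then 20, 15, 10 and 5 mm at its +y end, which meets the stop. It starts 45 to 85 mm short; home, its origin is at fixture x -45, y 0 (to 0.5), z 8 mm, the clamp foot over its middle step.
- wing_nut (a joint): Angle of the wing nut in rad: 0 fully up, 7.5 fully down (hard stop, clamp tight); grows as it turns clockwise seen from above; starts between 0 and 1.2. At angle a one wing points along the fixture direction (cos a, -sin a), the other half a turn from it, so at 0 they lie along fixture x. Turns lightly (0.03 N m, about 1.2 N at a lobe), stays where it is left, no spring back.
- wing_side_1: One flat side (the +y side at nut angle 0) of both wings, full 76 mm length; origin on the stud axis at the foot of the nut, turns with the nut. Pressing sides 1 and 2 at once counts as pinching.
- wing_side_2: The other flat side of both wings (the -y side at nut angle 0); origin as wing_side_1.
- cal_sphere: Loose bystander: turned gauge on a foot, 30 mm dia, 46 mm tall, standing on the bench beside the fixture; origin under its centre. Leave it.
- clamp_knob: Loose bystander: knurled knob with a thread pointing up, 22 mm dia, 36 mm tall; origin under its centre. Leave it.
- brass_coupling: Loose bystander: brass hose coupling lying, 19 x 46 x 17 mm; origin under its centre. Leave it.
- spare_wheel_a: Loose bystander: black wheel lying flat, 38 mm dia, 14 mm thick; origin under its centre. Leave it.
- grease_pot: Loose bystander: round pot with screw lid, 54 mm dia, 36 mm tall; origin under its centre. Leave it.

How it is judged (in metres and radians):
On the way, in this order (a step that is already met when the one before it is completed fails the run):
1. the block is home against the end stop (y of step_block in the frame of fixture above -0.003 m and z of step_block in the frame of fixture below 0.011 m and angle between the y axis of step_block and the y axis of fixture, either way round below 0.1 rad), for 0.2 s.
2. the wing nut is run down to its stop (all of step 1 and value of joint wing_nut above 7.25 rad), for 0.2 s.
At the end, for the whole second after the job is handed in: The block lies flat in the channel within 3 mm of its home position at the end stop, the wing nut is within 0.25 rad of its stop (angle above 7.25), and both are at rest (all of step 2 and linear speed of step_block below 0.01 m/s and velocity of joint wing_nut between -0.1 and 0.1 rad/s); the robot touches nothing.
It fails at once if the block is lifted (more than 10 mm off the sole plate) (z of step_block in the frame of fixture above 0.018 m).
It fails at once if the nut is pinched (fingers press both sides of its wings at once, over 2.5 N each) (contact force between the fingers and wing_side_1 above 2.5 N and contact force between the fingers and wing_side_2 above 2.5 N).
It fails at once if a small part beside the fixture is moved more than 15 mm (distance of any of cal_sphere, clamp_knob, brass_coupling, spare_wheel_a, grease_pot from where it was at the start of the episode above 0.015 m).
It also fails if it takes over 61 s, if anything falls off the work surface, if the arm or the gripper's body presses on something with over 40 N, if the wrist force passes 120 N, or if a joint passes its speed limit or range.

### The arm

A 6-joint arm with a two-finger parallel gripper is mounted at the origin on a cart in front of the work surface, level with it; the furniture and walls round the work are solid. World frame = base frame: x ahead of the robot, y to its left, z up, the work surface at z = 0. Lengths are in mm, angles in degrees, forces in N, time in s.
With the tool pointing down it reaches from about 325 to 925 mm from the base axis. Payload 3.1 kg.
Tool frame: the origin (TCP) lies on the mounting face of the last link; the fingertips stand 173 mm ahead of it and the grasp point (between the pads) lies 155 mm ahead of it; z points along the fingers, y is the line along which they close (so a half turn about z gives the same grasp; the last joint's range is limited). The gripper opens to 85 mm and grips with 20 to 120 N. Pads are 22 mm wide; open, the fingers measure 114 mm over their backs; the gripper's body (76 mm by 85 mm) begins 54 mm behind the grasp point. The pads swing forward as they close: fully open they stand 13 mm farther back than shut.
Start: joints at [66.624, 12.427, 92.441, -0, 75.132, -6.429], TCP at [182.172, 597.875, 404.7] pointing down, gripper open.
Joint ranges: [-157.48, 157.48], [-44.54, 120.13], [17.64, 146.25], [-64.5, 244.5], [7.68, 150.69], [-147.95, 147.95]. Speed limits (degrees/s): [159.86, 159.86, 180, 180, 180, 180].

### API

Orientations are given as [roll, pitch, yaw] about the fixed x, y, z axes, in that order (R = Rz(yaw) Ry(pitch) Rx(roll)).
In Python, from station import ctrl, fingers, cams, models, status gives the robot as it stands. Calls block until the motion is done:
- ctrl.goto(position, orientation): joint-space move of the TCP to a pose.
- ctrl.move_l(position, attitude=None, speed=150): straight line of the TCP; attitude=None keeps the orientation; speed is the mean speed in mm/s.
- ctrl.move_j(angles): joint-space move.
- fingers.grip(opening, squeeze=None): finger opening in mm; squeeze is the grip in N (None keeps the last); returns when the fingers have stopped.
- ctrl.wait(seconds).
- ctrl.solve_ik(position, orientation): joint angles nearest the present ones, or None.
- cams.get_image(name): name is "side" or "top"; returns (picture, depth): 480x640x3 uint8, red, green, blue; 480x640 float32, mm along the optical axis (not along the pixel's ray), 0 where there is no reading.
- cams.get_calibration(name): a dict with "fx", "fy", "cx", "cy" (pixels), "D" ([k1, k2, p1, p2, k3] as OpenCV has them; the pictures are not rectified), "R" (3x3) and "t" (3): a world point X has camera coordinates R X + t. Camera axes: x right, y down, z forward; pixel columns grow to the right and rows downward; lengths in mm; the calibration is good to about 2 mm. A picture is of the moment at which its call begins. get_calibration takes no time and is no camera call.
A pose or a line that the arm cannot do raises ctrl.Unreachable and nothing moves.
- ctrl.sign_off(): hands the job in; it is judged then, once.
Trained networks look in the newest picture that a camera, given by its name, has taken for a name from the list of things; names that differ only in an ending like _2 or _b are one class to them, and where a whole thing is asked for, a point or a joint stands for the part that bears it (a point fixed in the world has none). Each returns a list of dicts, best first, with "score" (0 to 1); they miss things now and then, are a little off and sometimes report something else, mostly with a low value. They report only what shows in the picture. A call takes as long as a camera call.
- models.look_for(camera, label): "point" ([column, row] in pixels, amid what is visible of it).
- models.trace(camera, label): "region" (480x640 bool, what is visible of it) and "point" ([column, row] in pixels, amid what is visible of it).
- models.pinpoint(camera, label): "point" ([column, row] in pixels: a listed point, or the origin of a listed thing).
Readings, each from a call of its own:
- status.get_t(): time.
- status.get_joint_pos(): joint angles.
- status.get_qvel(): joint speeds.
- status.get_effort(): joint torques, N m.
- status.get_tcp_pos(): TCP position.
- status.get_ee_rot(): TCP orientation.
- status.get_wrist_force(): force on the tool from outside, world axes, zero at the start.
- status.get_moment(): the same for the moment, N m.
- status.get_grip_width(): finger opening in mm.
- status.get_grip_force(): force on a finger pad.
Only numpy, scipy, OpenCV 4.12 (cv2) and the standard library are available. Lean on these libraries where they do the work, as an engineer would, in place of code of your own. Each camera call takes 0.05 s, during which the arm holds its last target. There are 200 camera calls.

## Working session

There is one attempt and no reset: what is moved stays moved. The work goes in short steps, each a Python script; the robot and the scene stay as the last script left them, time stands still between calls to the robot, and variables do not carry over. Pictures are saved under pics/ and viewed, at most 10 in all, crops included, and the job is handed in when it is done.

```bash
ls; mkdir -p pics; cat > h.py <<'E'
import numpy as np, cv2
from station import ctrl, fingers, cams, models, status
def cal(n):
    c=cams.get_calibration(n); K=np.array([[c['fx'],0,c['cx']],[0,c['fy'],c['cy']],[0,0,1]],float)
    return K,np.array(c['D'],float),np.array(c['R'],float),np.array(c['t'],float)
def world(n,px,depth):
    "pixels (N,2) + depths (N) -> world"
    K,D,R,t=cal(n); u=cv2.undistortPoints(np.array(px,float).reshape(-1,1,2),K,D)[:,0]
    d=np.array(depth,float).reshape(-1,1); return (np.hstack([u,np.ones((len(u),1))])*d-t)@R
def onz(n,px,z):
    K,D,R,t=cal(n); u=cv2.undistortPoints(np.array(px,float).reshape(-1,1,2),K,D)[:,0]
    r=np.hstack([u,np.ones((len(u),1))])@R; o=-t@R; return o+r*((z-o[2])/r[:,2])[:,None]
def proj(n,X):
    K,D,R,t=cal(n); return cv2.projectPoints(np.array(X,float).reshape(-1,1,3),cv2.Rodrigues(R)[0],t,K,D)[0][:,0]
def cloud(n,depth):
    v,u=np.nonzero(depth>0); return np.c_[u,v],world(n,np.c_[u,v],depth[v,u])
E
python3 - <<'E'
from h import *
for n in ("top","side"):
    im,d=cams.get_image(n); cv2.imwrite(f"pics/{n}0.png",im[:,:,::-1]); np.save(f"pics/{n}0.npy",d)
    K,D,R,t=cal(n); print(n,K[0,0],-t@R,(R[2]).round(2))
    for l in ("fixture","channel_end","overarm_end","clamp_foot","nut_foot","step_block"):
        print(l,[(np.round(r['point']),round(r['score'],2)) for r in models.pinpoint(n,l)][:2])
print(status.get_t())
E
```

```text
pics
station.py
top 463.13661407095594 [438.24897707  19.7533563  931.02417307] [ 0.13 -0.01 -0.99]
fixture [(array([304., 270.]), 0.6), (array([300., 263.]), 0.38)]
channel_end [(array([278., 285.]), 0.67)]
overarm_end [(array([299., 264.]), 0.84)]
clamp_foot [(array([298., 289.]), 0.88), (array([276., 285.]), 0.2)]
nut_foot [(array([301., 264.]), 0.6)]
step_block [(array([336., 301.]), 0.79)]
side 602.2882795351481 [ 131.37825489 -655.74452221  426.26932143] [ 0.47  0.8  -0.37]
fixture [(array([307., 300.]), 0.81)]
channel_end [(array([268., 290.]), 0.98)]
overarm_end [(array([301., 252.]), 0.81)]
clamp_foot [(array([281., 288.]), 0.77), (array([300., 254.]), 0.16)]
nut_foot [(array([306., 271.]), 0.94)]
step_block [(array([292., 326.]), 0.82)]
0.7
```

View pics/top0.png

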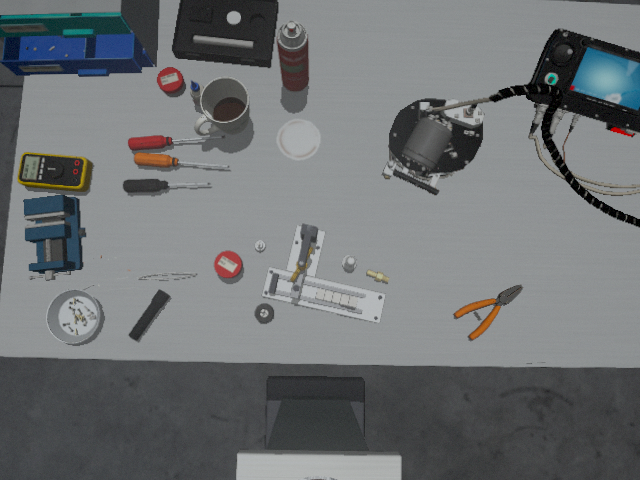

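View pics/side0.png

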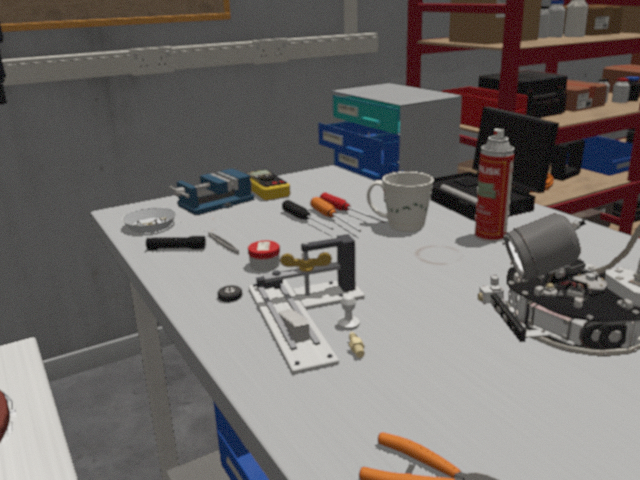

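```bash
cat > fit.py <<'E'
from h import *
from scipy.optimize import least_squares
def F(p,X):
    c,s=np.cos(p[2]),np.sin(p[2]); X=np.atleast_2d(np.array(X,float))
    return np.c_[p[0]+c*X[:,0]-s*X[:,1],p[1]+s*X[:,0]+c*X[:,1],X[:,2]]
def inv(p,W):
    c,s=np.cos(p[2]),np.sin(p[2]); d=np.atleast_2d(W)-np.r_[p[0],p[1],0]
    return np.c_[c*d[:,0]+s*d[:,1],-s*d[:,0]+c*d[:,1],d[:,2]]
E
cat > a.py <<'E'
from fit import *
obs={"top":{(0,0,0):(304,270),(-45,40.5,8):(278,285),(-7,0,80):(299,264),(0,0,50.5):(301,264),(-75,-175,8):(379,322),(-75,65,8):(263,297)},
"side":{(0,0,0):(307,300),(-45,40.5,8):(268,290),(-7,0,80):(301,252),(0,0,50.5):(306,271),(-75,-175,8):(295,371),(-15,-175,8):(335,356)}}
def res(p): return np.concatenate([(proj(n,F(p,list(o)))-np.array(list(o.values()))).ravel() for n,o in obs.items()])
p0=[*onz("top",[304,270],0)[0][:2],-0.2]
r=least_squares(res,p0,loss="soft_l1"); p=r.x; print(p,np.degrees(p[2])); print(res(p).reshape(-1,2).round(1))
np.save("p.npy",p)
for n in("top","side"):
    d=np.load(f"pics/{n}0.npy"); px,W=cloud(n,d); L=inv(p,W)
    for nm,(a,b) in dict(arm=((-6,-6,70),(45,6,110)),plate=((-72,-172,-5),(-65,60,20)),stop=((-60,38,18),(-30,60,36)),column=((50,-15,60),(80,15,110)),strap=((-64,-8,30),(-45,8,65)),bench=((-140,-50,-10),(-100,0,10))).items():
        m=np.all((L>a)&(L<b),1); print(n,nm,m.sum(),np.median(L[m],0).round(1) if m.any() else '',L[m].min(0).round(1) if m.any() else '',L[m].max(0).round(1) if m.any() else '')
    im=cv2.imread(f"pics/{n}0.png"); k=5 if n=="side" else 5
    u0,v0=(245,215) if n=="top" else (230,225); im=cv2.resize(im[v0:v0+120 if n=="top" else v0+150,u0:u0+155],None,fx=k,fy=k,interpolation=cv2.INTER_CUBIC)[:600]
    if n=="side": im=im
    def poly(P,c):
        q=((proj(n,F(p,P))-[u0,v0]+.5)*k).astype(int); cv2.polylines(im,[q.reshape(-1,1,2)],True,c,1)
    box=lambda x0,x1,y0,y1,z:[(x0,y0,z),(x1,y0,z),(x1,y1,z),(x0,y1,z)]
    poly(box(-75,-15,-175,65,8),(0,0,255)); poly(box(-7,72,-7,7,90),(0,255,0)); poly(box(52,72,-15,15,90),(0,255,0)); poly(box(-64,50,-8,8,50),(255,0,255)); poly(box(-65,-25,40.5,52,26),(255,0,0)); poly(box(-56.5,-33.5,-135,45,13),(0,255,255))
    cv2.imwrite(f"pics/{n}_ov.png",im); print(im.shape)
for l in ("cal_sphere","clamp_knob","brass_coupling","spare_wheel_a","grease_pot"):
    r=models.pinpoint("top",l)[:1]
    if r: w=onz("top",r[0]['point'],0); print(l,r[0]['score'],w.round(),inv(p,w).round())
E
python3 a.py
```

```text
[ 5.11429447e+02  4.00834130e+01 -1.89955927e-01] -10.883672894019325
[[-1.5 -2.7]
 [-0.4 -0.2]
 [ 1.8  3.6]
 [ 0.9  1.2]
 [ 2.   0.4]
 [-0.8  0.1]
 [-0.1 -0.4]
 [ 2.  -1.3]
 [-0.7 -0.9]
 [-0.3 -2.1]
 [-0.6 -0.8]
 [ 6.3  3.2]]
top arm 176 [20.4  0.  90.5] [-5.2 -5.9 72.6] [44.7  5.9 94.5]
top plate 417 [-68.5 -56.7   8.2] [ -72.  -171.8    3. ] [-65.   58.9  14.1]
top stop 99 [-44.9  48.8  26. ] [-59.8  43.1  18.2] [-30.1  55.4  29.9]
top column 205 [61.3 -0.3 90.1] [ 50.2 -14.5  60.4] [73.9 14.9 94.6]
top strap 67 [-53.5   1.3  51.1] [-62.4  -5.3  46.5] [-45.1   8.   56.5]
top bench 515 [-120.1  -24.9    0.3] [-140.   -49.9   -4.3] [-1.001e+02 -1.000e-01  6.500e+00]
(600, 775, 3)
side arm 200 [ 9.1 -3.3 88.9] [-5.9 -6.  70. ] [44.4  5.2 92.2]
side plate 491 [-68.4 -82.2   7.8] [ -72.  -171.9   -0.3] [-65.   58.8  13.6]
side stop 40 [-55.9  42.   23.9] [-60.   38.6  18.2] [-42.5  51.8  26.6]
side column 255 [56.3 -7.5 85. ] [ 50.2 -15.   60.2] [72.5 12.4 91.2]
side strap 138 [-50.7  -3.7  49. ] [-63.1  -8.   30.7] [-45.1   7.5  54.9]
side bench 531 [-120.   -26.    -0.5] [-139.9  -49.9   -2.5] [-100.1   -0.     1.9]
(600, 775, 3)
cal_sphere 0.7 [[522. -51.   0.]] [[ 28. -87.   0.]]
clamp_knob 0.53 [[553. 128.   0.]] [[25. 94.  0.]]
brass_coupling 0.64 [[ 497. -112.    0.]] [[  15. -152.    0.]]
spare_wheel_a 0.76 [[413. 116.   0.]] [[-110.   56.    0.]]
grease_pot 0.97 [[516. 181.   0.]] [[-22. 139.   0.]]
```

View pics/top_ov.png

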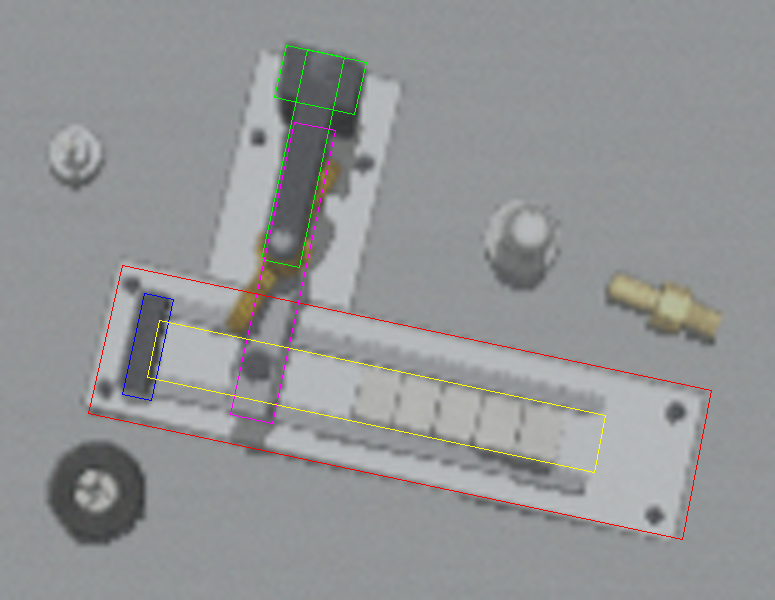

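View pics/side_ov.png

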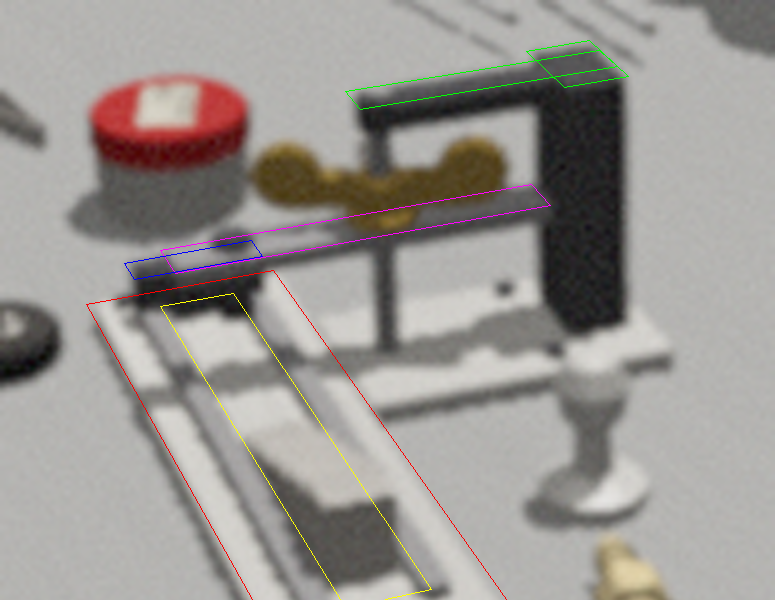

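```bash
python3 - <<'E'
from fit import *
p=np.load("p.npy")
print("nut mid side pred",proj("side",F(p,[0,0,65.5])),"seen 306,258.8")
for n in("top","side"):
    d=np.load(f"pics/{n}0.npy"); im=cv2.imread(f"pics/{n}0.png"); px,W=cloud(n,d); L=inv(p,W)
    h=cv2.cvtColor(im,cv2.COLOR_BGR2HSV)[px[:,1],px[:,0]].astype(int)
    r=np.hypot(L[:,0],L[:,1]); m=(abs(h[:,0]-21)<8)&(h[:,1]>110)&(r<45)&(r>12)&(L[:,2]>48)&(L[:,2]<82)
    Q=L[m]; print(n,m.sum(),Q.mean(0).round(1))
    for s in(-1,1):
        q=Q[Q[:,0]*s>0]
        if len(q)>5: print(s,len(q),q.mean(0).round(1),"a=",np.median(np.arctan2(-q[:,1]*s,q[:,0]*s)).round(2))
    print("block",inv(p,onz(n,[(336,301)] if n=="top" else [(292,326)],8)).round(1))
    m=(abs(L[:,0]+45)<8)&(L[:,1]>-170)&(L[:,1]<-9)&(L[:,2]>10.5)&(L[:,2]<45); print("blk pts",m.sum(),np.percentile(L[m],[2,50,98],axis=0).round(1).tolist())
print(status.get_ee_rot(),status.get_wrist_force())
y=np.degrees(p[2])
for pos,nm in(((-45,-130,195),"push"),((-30,0,230),"wing")):
    for k in range(-180,180,30):
        q=ctrl.solve_ik(F(p,pos)[0].tolist(),[180,0,y+k]); print(nm,k,None if q is None else np.round(q[-1]),end=' ; ')
E
```

```text
nut mid side pred [[305.31913376 259.48247464]] seen 306,258.8
top 47 [-5.5  2.5 74.4]
-1 31 [-22.3   8.6  74. ] a= 0.36
1 16 [27.  -9.2 75.1] a= 0.34
block [[-52.2 -79.4   8. ]]
blk pts 364 [[-52.7, -147.8, 11.0], [-45.1, -78.8, 23.2], [-37.3, -27.3, 35.3]]
side 295 [ 0.1 -3.6 66.4]
-1 141 [-23.5   4.6  66.7] a= 0.2
1 154 [ 21.7 -11.   66.1] a= 0.46
block [[-47.  -76.8   8. ]]
blk pts 389 [[-52.8, -120.9, 11.6], [-45.2, -116.0, 23.7], [-37.4, -41.7, 33.7]]
[ 1.79996293e+02 -1.31810768e-06  1.63051515e+02] [ 0.37942692 -0.59407145  0.44786952]
push -180 -98.0 ; push -150 -128.0 ; push -120 None ; push -90 None ; push -60 142.0 ; push -30 112.0 ; push 0 82.0 ; push 30 52.0 ; push 60 22.0 ; push 90 -8.0 ; push 120 -38.0 ; push 150 -68.0 ; wing -180 -82.0 ; wing -150 -112.0 ; wing -120 -142.0 ; wing -90 None ; wing -60 None ; wing -30 128.0 ; wing 0 98.0 ; wing 30 68.0 ; wing 60 38.0 ; wing 90 8.0 ; wing 120 -22.0 ; wing 150 -52.0 ;
```

```bash
cat > push.py <<'E'
from fit import *
p=np.load("p.npy"); yaw=np.degrees(p[2])
def P(x,y,z): return F(p,[x,y,z+173])[0].tolist()
def ff(): f=np.array(status.get_wrist_force()); c,s=np.cos(p[2]),np.sin(p[2]); return np.array([c*f[0]+s*f[1],-s*f[0]+c*f[1],f[2]])
fingers.grip(0,20); print("grip",status.get_grip_width(),status.get_t())
o=[180,0,yaw+90]
ctrl.goto(P(-45,-143,110),o); print(status.get_t())
ctrl.move_l(P(-45,-143,20),o,120); f0=ff(); print("f0",f0.round(2),status.get_t())
ctrl.move_l(P(-45,-60,20),o,60); print((ff()-f0).round(2),status.get_t())
y=-60
while y<-46:
    y+=1; ctrl.move_l(P(-45,y,20),o,30); f=ff()-f0; print(y,f.round(1))
    if f[1]<-4: break
print(status.get_t())
E
python3 push.py
```

```text
grip 0.24597397279874214 1.7167
4.3583
f0 [ 0.79 -0.1   0.03] 5.2583
[-0.3  -0.23 -0.72] 6.7917
-59 [-1.5  0.4 -0.5]
-58 [-1.6  0.2 -1.1]
-57 [-1.3  0.3 -0.2]
-56 [-1.1 -1.  -0.1]
-55 [-0.2 -0.3 -0.7]
-54 [-0.9 -0.3 -0. ]
-53 [-0.4 -0.6 -0.2]
-52 [-0.2 -0.6 -0.4]
-51 [-1.2 -0.7  0.3]
-50 [-0.5 -0.5  0.6]
-49 [-0.3 -1.1 -0.4]
-48 [-0.3 -2.5  1.7]
-47 [-0.3 -6.2  1.3]
10.0417
```

```bash
cat > chk.py <<'E'
from push0 import *
o=[180,0,yaw+90]
ctrl.move_l(P(-45,-56,20),o,60); ctrl.move_l(P(-45,-90,120),o,150)
for n in("top","side"):
    im,d=cams.get_image(n); cv2.imwrite(f"pics/{n}1.png",im[:,:,::-1]); np.save(f"pics/{n}1.npy",d)
    px,W=cloud(n,d); L=inv(p,W)
    m=(abs(L[:,0]+45)<8)&(L[:,1]>-170)&(L[:,1]<-9)&(L[:,2]>26)&(L[:,2]<38); print(n,m.sum(),np.percentile(L[m],[3,50,97],axis=0).round(1).tolist() if m.any() else '')
print(status.get_t())
s=cv2.imread("pics/side1.png"); cv2.imwrite("pics/s1.png",cv2.resize(s[225:345,230:385],None,fx=5,fy=5,interpolation=cv2.INTER_CUBIC))
E
sed -n '1,4p' push.py > push0.py; python3 chk.py
```

```text
top 56 [[-52.7, -22.9, 26.9], [-45.6, -16.2, 28.9], [-37.3, -9.8, 33.8]]
side 123 [[-52.4, -39.8, 26.9], [-45.4, -34.8, 31.7], [-37.5, -10.1, 33.8]]
11.2917
```

View pics/s1.png

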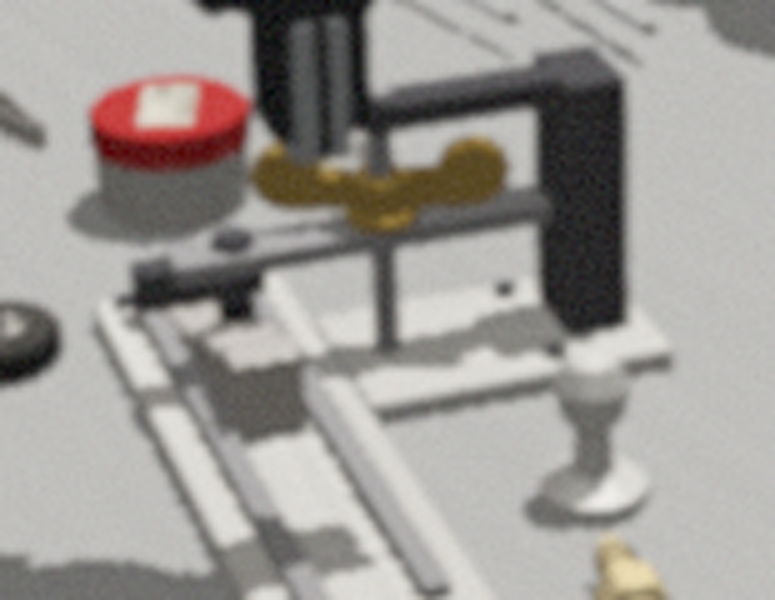

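```bash
cat > nut.py <<'E'
from push0 import *
def pose(th,off,z,R=30):
    t=np.radians(th); u=np.array([-np.cos(t),np.sin(t)]); v=np.array([np.sin(t),np.cos(t)])
    c=R*u-off*v; return P(c[0],c[1],z),[180,0,yaw+90-th]
def zt(a): return 45+.8*max(0,7.5-a)+9
def ftan(th,f):
    t=np.radians(th); return -(f[0]*np.sin(t)+f[1]*np.cos(t))
def stroke(th0,th1,a0,off=13,fstop=None):
    "a0: nut angle with wing at th0"
    ctrl.goto(*pose(th0,23,115)); q,o=pose(th0,23,zt(a0)); ctrl.move_l(q,o,150); f0=ff()
    log=[]; th=th0; ctrl.move_l(*pose(th,off,zt(a0)),40)
    while th<th1:
        th=min(th1,th+(15 if fstop is None or th<th1-30 else 4)); ctrl.move_l(*pose(th,off,zt(a0+np.radians(th-th0))),40)
        f=ftan(th,ff()-f0); log.append((round(th),round(f,1)))
        if fstop and f>fstop: break
        if f>15: print("STOP high force"); break
    print(log,status.get_t()); z=zt(a0+np.radians(th-th0))
    ctrl.move_l(*pose(th,off+5,z),60); ctrl.move_l(*pose(th,off+5,115),200)
    print(status.get_t()); return th
def nutangle(n="side"):
    im,d=cams.get_image(n); px,W=cloud(n,d); L=inv(p,W)
    h=cv2.cvtColor(im,cv2.COLOR_RGB2HSV)[px[:,1],px[:,0]].astype(int)
    r=np.hypot(L[:,0],L[:,1]); m=(abs(h[:,0]-21)<8)&(h[:,1]>110)&(r<45)&(r>12)&(L[:,2]>44)&(L[:,2]<82)
    Q=L[m][:,:2]; w=np.linalg.svd(Q-Q.mean(0),full_matrices=False)[2][0] if len(Q)>9 else np.zeros(2)
    print(n,len(Q),Q.mean(0).round(1),"a mod pi",np.arctan2(-w[1],w[0])%np.pi)
    return im
E
python3 - <<'E'
from nut import *
stroke(20,125,.35)
nutangle("side"); nutangle("top"); print(status.get_t())
E
```

```text
[(35, np.float64(0.4)), (50, np.float64(1.5)), (65, np.float64(2.1)), (80, np.float64(2.8)), (95, np.float64(2.0)), (110, np.float64(1.4)), (125, np.float64(0.2))] 15.6333
16.3167
side 171 [ -6.7 -12.7] a mod pi 2.3027204072526604
top 0 [nan nan] a mod pi 0.0
16.4167nut.py:25: RuntimeWarning: Mean of empty slice.
  print(n,len(Q),Q.mean(0).round(1),"a mod pi",np.arctan2(-w[1],w[0])%np.pi)
  ret = um.true_divide(
```

```bash
python3 - <<'E'
from nut import *
stroke(-55,125,2.18); nutangle("side")
th=stroke(-55,88,5.32,fstop=6); nutangle("side")
E
```

```text
[(-40, np.float64(0.9)), (-25, np.float64(0.3)), (-10, np.float64(0.5)), (5, np.float64(0.9)), (20, np.float64(1.4)), (35, np.float64(0.8)), (50, np.float64(0.9)), (65, np.float64(0.9)), (80, np.float64(0.7)), (95, np.float64(0.6)), (110, np.float64(-0.2)), (125, np.float64(0.3))] 25.0
25.7
side 180 [ -5.6 -11.2] a mod pi 2.2991523312182833
[(-40, np.float64(-0.4)), (-25, np.float64(0.1)), (-10, np.float64(-0.5)), (5, np.float64(0.4)), (20, np.float64(-0.4)), (35, np.float64(-0.1)), (50, np.float64(-0.2)), (65, np.float64(0.8)), (69, np.float64(1.5)), (73, np.float64(6.0)), (77, np.float64(10.1))] 33.4667
34.175
side 222 [ 0.6 -8.3] a mod pi 1.2321467049744252
```

```bash
python3 - <<'E'
from nut import *
q=P(-150,0,240); ctrl.goto(q,[180,0,yaw+90])
im=nutangle("side"); cv2.imwrite("pics/s2.png",cv2.resize(im[225:345,230:385,::-1],None,fx=5,fy=5,interpolation=cv2.INTER_CUBIC))
px,W=cloud("side",cams.get_image("side")[1]); L=inv(p,W)
m=(abs(L[:,0]+45)<8)&(L[:,1]>-170)&(L[:,1]<-9)&(L[:,2]>20)&(L[:,2]<38); print(np.percentile(L[m],[3,50,97],axis=0).round(1).tolist())
m=(L[:,0]>-62)&(L[:,0]<-50)&(abs(L[:,1])<7)&(L[:,2]>36)&(L[:,2]<60); print("strap z",np.percentile(L[m][:,2],[50,90]),status.get_t(),status.get_wrist_force())
E
```

```text
side 227 [ 0.6 -7.9] a mod pi 1.2293210219033022
[[-52.3, -40.9, 20.4], [-45.2, -37.2, 29.6], [-37.6, -10.8, 33.8]]
strap z [44.0910997  45.26568332] 35.55 [-0.222395   -0.15219162 -0.48315229]
```

View pics/s2.png

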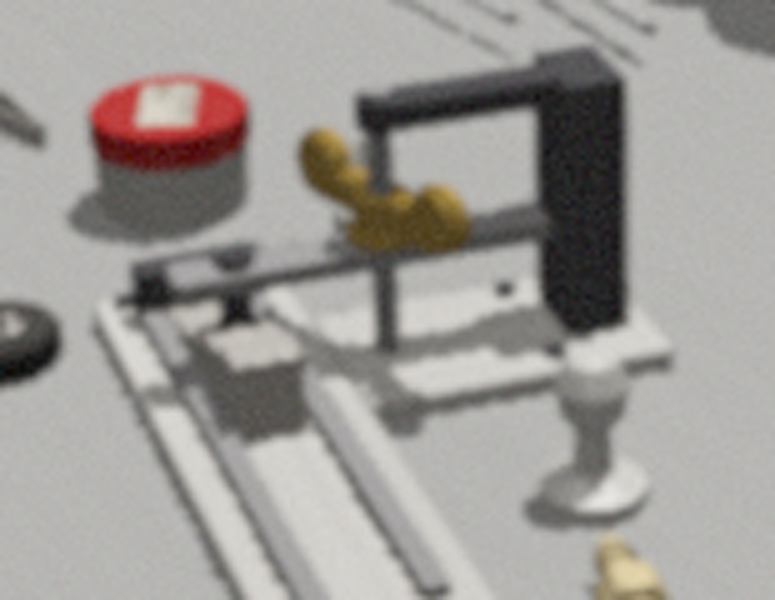

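The picture shows the strap down at z 45 mm. The block's tall end is beside the clamp foot at about (250, 380), the nut is at its stop, and the parts beside the fixture that show are unmoved.

```bash
python3 -c "
from station import ctrl
print(ctrl.sign_off())"
```

```text
the job is handed in; nothing more can be done
None
```

The job is handed in, with no verdict returned: the block is home against the end stop, the wing nut is run down to its stop with the clamp strap at its tight height, and the arm finished clear at about 36 s of the 61 s allowed.

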